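# Unstack the stripped drive parts into their inspection nests

## Task

The four parts of a stripped drive unit are stacked on the bench. Take the stack apart one piece at a time from the top down, and set each part, right way up and without dropping it, flat on the floor of the nest of its own shape: the hexagon nut in the hexagonal nest, the round bearing in the round one, the square flange in the square one and the oblong housing in the oblong one. Let go of them all, and leave the bottle and the screwdriver where they are.

Things in the scene. Friction and masses are not known exactly. Their poses are not given: they have to be found in the camera images.
- nut: The hexagon nut, dark steel, a hexagonal prism 32 mm across flats and 30 mm high with a bore marked on top; at the start it is the top of the stack. Origin at the centre of its underside, z up; two opposite flats face along +x and -x (and every 60 degrees). About 0.13 kg.
- bearing: The round bearing, bright steel, a cylinder 46 mm in diameter and 30 mm high; second from the top of the stack, under the nut. Origin at the centre of its underside, z up. About 0.25 kg.
- flange: The square flange, grey, a block 58 x 58 mm and 30 mm high with bolt holes marked at its corners; third from the top, under the bearing and on the housing, not always in the housing's middle. Origin at the centre of its underside, z up, x and y square to its sides. About 0.3 kg.
- housing: The oblong gearbox housing, aluminium, a block 64 mm (along its x) by 120 mm (along its y) and 34 mm high; the bottom of the stack, standing on the bench. Origin at the centre of its underside, z up. About 0.55 kg.
- nest_hex: The hexagonal nest, a low plate fixed to the bench (it cannot move): dark rubber floor whose top is 4 mm above the bench, inside a grey lip 6 mm thick whose top is 10 mm above the bench. Hexagonal recess 48 mm across flats, flats facing along its x (and every 60 degrees). Origin at its centre at bench height, z up.
- nest_round: The round nest, a low plate fixed to the bench (it cannot move): dark rubber floor whose top is 4 mm above the bench, inside a grey lip 6 mm thick whose top is 10 mm above the bench. Round recess 62 mm in diameter. Origin at its centre at bench height, z up.
- nest_square: The square nest, a low plate fixed to the bench (it cannot move): dark rubber floor whose top is 4 mm above the bench, inside a grey lip 6 mm thick whose top is 10 mm above the bench. Square recess 74 x 74 mm, sides along its x and y. Origin at its centre at bench height, z up.
- nest_oblong: The oblong nest, a low plate fixed to the bench (it cannot move): dark rubber floor whose top is 4 mm above the bench, inside a grey lip 6 mm thick whose top is 10 mm above the bench. Recess 80 mm along its x by 136 mm along its y. Origin at its centre at bench height, z up.
- oil_bottle: Bystander: a small white bottle with a black cap, 40 mm in diameter and 60 mm high, standing loose on the bench among the nests. Origin at the centre of its underside.
- screwdriver: Bystander: a screwdriver 180 mm long lying loose on the bench at the left (+y) side, roughly along x. Origin at its middle, on the bench.
Not all that is in view belongs to the job. Several things look just like the housing: the one meant starts farthest from the robot's base.

How it is judged:
By the outcome, as a careful person would: the job done as asked, in the order asked, and still so for the second after the job is handed in, with the robot touching nothing.
It also fails if it takes over 122 s, if anything falls off the work surface, if the arm or the gripper's body presses on something with over 40 N, if the wrist force passes 120 N, or if a joint passes its speed limit or range.

## Robot

A 6-joint arm with a two-finger parallel gripper is mounted at the origin on the work surface. World frame = base frame: x ahead of the robot, y to its left, z up, the work surface at z = 0. Lengths are in mm, angles in rad, forces in N, time in s.
With the tool pointing down it reaches from about 300 to 775 mm from the base axis. Payload 14.6 kg.
Tool frame: the origin (TCP) lies midway between the tips of the shut fingers; the grasp point (between the pads) lies 19 mm behind it; y points along the fingers, z is the direction in which the jaws open and shut, and the axes are right-handed (so a half turn about y gives the same grasp; the last joint's range is limited). The gripper opens to 94 mm and grips with 3 to 60 N. Pads are 16 mm wide; open, the fingers measure 119 mm over their backs; the gripper's body (75 mm by 177 mm) begins 78 mm behind the grasp point.
Start: joints at [1.275, 0.3, 1.521, -0, 1.321, -0.067], TCP at [124.743, 535.657, 205.446] pointing down, gripper open.
Joint ranges: [-3.03, 3.03], [-0.79, 2.21], [0.23, 2.52], [-1.04, 4.18], [0, 3.07], [-2.55, 2.55]. Speed limits (rad/s): [2.22, 2.22, 2.57, 3.14, 3.14, 3.14].

## Interface

Orientations are given as [roll, pitch, yaw] about the fixed x, y, z axes, in that order (R = Rz(yaw) Ry(pitch) Rx(roll)).
In Python, from cell import manip gives the robot as it stands.
- The arm moves only by the tool play_rows, never from a script. Its argument "series" is a list of rows, each a list of 3 entries, a list of its own where there are three numbers: the shift along the tool's x, y, z in m, then the turn about the tool's y in rad, then the closure, from 0 (fully open) to 1 (shut). In form: [[[dx, dy, dz], twist, grip], ...]. A call has 1 to 20 rows; each row is the pose to reach, as a shift and turn from the pose measured when the call began, along the tool's axes at that moment; what a row does not reach only later rows make up. A row lasts 1/10 s, in which the tool goes at most 50 mm and 8.59 degrees, less where a joint would pass 70% of its speed; a pose out of reach is approached as far as the arm can. A call with a gripper value outside its range is refused whole. The fingers move at their own pace and stop on an object; "squeeze" is the grip in N (left out, the last holds). Time passes only in rows, so rows that repeat a pose let the fingers close. It gives the time, the measured TCP pose, the force and the opening at its end, in the units of the state.
- manip.read_state(): the state, without advancing time (a new reading comes with each control period).
- manip.camera(name): name is "scene" or "top" or "wrist"; returns the picture (384x512x3 uint8, red, green, blue); there is no depth.
- manip.camera_params(name): a dict with "K" (3x3 intrinsics, pixels), "rvec" (rotation vector, rad) and "tvec" (3), from world to camera coordinates, as OpenCV has them. Camera axes: x right, y down, z forward; pixel columns grow to the right and rows downward; lengths in mm; the calibration is good to about 2 mm. A picture is of the moment at which its call begins: read the wrist's pose just before it. camera_params takes no time and is no camera call; for the wrist camera it gives the pose at the moment of the call.
- manip.sign_off(): hands the job in, once; it reports no verdict.
The state is a dict: "clock": time; "joints": joint angles; "qd": joint speeds; "effort": joint torques, N m; "eef_pos": TCP position; "eef_rot": TCP orientation; "wrist_force": force on the tool from outside, world axes, zero at the start; "moment": the same for the moment, N m; "finger_gap": finger opening in mm.
Only numpy, scipy, OpenCV 4.12 (cv2) and the standard library are available. Lean on these libraries where they do the work, as an engineer would, in place of code of your own. Each camera call takes 0.05 s, during which the arm holds its last target. There are 200 camera calls.

## Working session

There is one attempt and no reset: what is moved stays moved. The work goes in short steps, Python scripts to look and compute and a tool call to move; the robot and the scene stay as the last step left them, time stands still between calls to the robot, and variables do not carry over. Pictures are saved under pics/ and viewed, about 12 in all and at most 16, crops included, and the job is handed in when it is done.

Besides the shell and the picture viewer there is one more tool, called by a JSON object that holds its "name" and its "arguments", one argument or row to a line. play_rows: Moves the arm, as the interface text tells. Its arguments: {"type":"object","properties":{"series":{"type":"array","items":{"type":"array"}},"squeeze":{"type":"number"}},"required":["series"]}

```bash
mkdir -p pics; python3 - <<'E'
from cell import manip
import cv2
s=manip.read_state();print(s)
for n in("scene","top"):
    cv2.imwrite(f"pics/{n}0.png",cv2.resize(manip.camera(n)[:,:,::-1],(800,600),interpolation=cv2.INTER_CUBIC))
    print(n,manip.camera_params(n))
E
```

```text
{'clock': 0.0, 'joints': array([ 1.27541329e+00,  3.00507520e-01,  1.52157272e+00,  1.61220733e-05,
        1.32071896e+00, -6.66027414e-02]), 'qd': array([ 2.30926395e-04,  8.94217770e-04,  1.11314363e-03, -1.66383024e-03,
       -1.51387750e-03,  4.66553010e-05]), 'effort': array([ 1.93294109e-03, -5.31817031e+01, -3.52729869e+01,  7.09522306e-02,
        2.45203811e-02, -1.67650287e-04]), 'eef_pos': array([124.65723222, 535.41483766, 204.86989778]), 'eef_rot': array([-1.57199916e+00,  9.58810511e-05, -2.28784353e-01]), 'wrist_force': array([-0.58398425, -0.55538641, -0.04940948]), 'moment': array([ 0.03687005, -0.02535513, -0.02033991]), 'finger_gap': 94.07799633825941}
scene {'K': array([[386.31910018,   0.        , 261.14261374],
       [  0.        , 386.31910018, 190.88166092],
       [  0.        ,   0.        ,   1.        ]]), 'rvec': array([ 1.91737761,  1.1159564 , -0.61784917]), 'tvec': array([-289.80807438, -131.44908675, 1290.11323574])}
top {'K': array([[416.93042311,   0.        , 256.16899394],
       [  0.        , 416.93042311, 184.93364368],
       [  0.        ,   0.        ,   1.        ]]), 'rvec': array([ 2.1925052 , -2.164301  ,  0.11500587]), 'tvec': array([  58.70057217,  452.14198039, 1071.51395623])}
```

View pics/scene0.png

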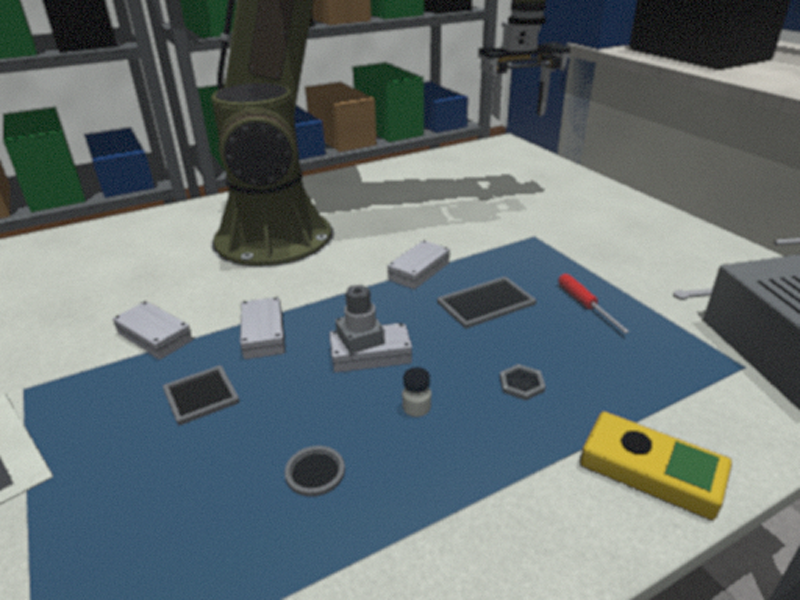

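View pics/top0.png

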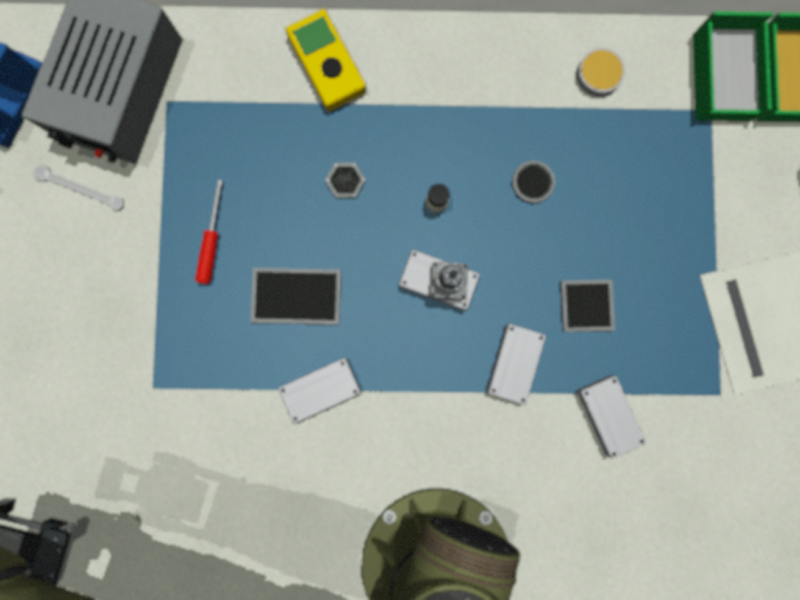

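The scene shows the stack at (370,330) of the 800x600 scene picture. The top picture shows four housing lookalikes: the stack's at (439,279), then (516,364), (320,390) and (612,416). The robot base is at the bottom, near (440,550). The one under the stack is farthest from it. Nests are hex (345,180), round (534,181), square (588,305), oblong (296,296). The bottle is at (437,198) and the screwdriver at (210,230).

```bash
cat > h.py <<'E'
import numpy as np,cv2
from cell import manip
def back(p,uv,z):
    """pixel(s) -> world xy at height z"""
    R=cv2.Rodrigues(np.array(p["rvec"]))[0];t=np.array(p["tvec"]).ravel()
    uv=np.atleast_2d(np.float64(uv));d=np.c_[uv,np.ones(len(uv))]@np.linalg.inv(p["K"]).T@R
    c=-R.T@t
    return (c+d*((z-c[2])/d[:,2])[:,None])[:,:2]
def crop(im,cx,cy,w,h,k,name):
    a=im[cy-h//2:cy+h//2,cx-w//2:cx+w//2]
    return cv2.imwrite(f"pics/{name}.png",cv2.resize(a[:,:,::-1],None,fx=k,fy=k,interpolation=cv2.INTER_CUBIC))
E
python3 - <<'E'
from h import *
p=manip.camera_params("top");im=manip.camera("top");sc=manip.camera("scene")
a=cv2.resize(im[150:210,245:315],None,fx=8,fy=8,interpolation=cv2.INTER_CUBIC)
cv2.imwrite("pics/stack.png",a[:,:,::-1])
g=im.max(2)
k=1.5625
for n,u,v in(("hex",345,180),("round",534,181),("square",588,305),("oblong",296,296)):
    m=(g<55).astype(np.uint8)
    nn,l=cv2.connectedComponents(m);L=l[int(v/k),int(u/k)]
    c=max(cv2.findContours((l==L).astype(np.uint8),0,cv2.CHAIN_APPROX_NONE)[0],key=len)[:,0]
    w=back(p,c,4).astype(np.float32)
    print(n,g[int(v/k),int(u/k)],cv2.minAreaRect(w),cv2.minEnclosingCircle(w),len(c))
for n,u,v in(("bottlecap",437,190),("hA",439,279),("hB",516,364),("hC",320,390),("hD",612,416)):
    q=back(p,(u/k,v/k),34);print(n,q,np.linalg.norm(q))
E
```

```text
hex 69 ((454.11474609375, 57.40350341796875), (1029.7763671875, 1419.4447021484375), 1.0913572311401367) ((497.7915954589844, 58.235565185546875), 851.9031372070312) 2205
round 40 ((643.7671508789062, -163.22015380859375), (49.84994125366211, 51.0909423828125), 45.65671920776367) ((644.6832885742188, -163.60281372070312), 26.879913330078125) 52
square 40 ((429.72802734375, -255.17330932617188), (66.77659606933594, 67.09772491455078), 2.0133817195892334) ((429.0573425292969, -255.1120147705078), 45.72895050048828) 96
oblong 39 ((439.8917236328125, 242.70455932617188), (129.69619750976562, 73.07778930664062), 89.05709838867188) ((440.2365417480469, 243.1237030029297), 72.52751159667969) 148
bottlecap [[618.1332325    4.96714773]] 618.1531894877917
hA [[467.58719182   0.57762515]] 467.58754859463596
hB [[ 328.88673816 -126.93284984]] 352.53146654227845
hC [[282.86636617 193.5127102 ]] 342.72518162587573
hD [[ 246.403095   -283.67158048]] 375.74466170382664
```

View pics/stack.png

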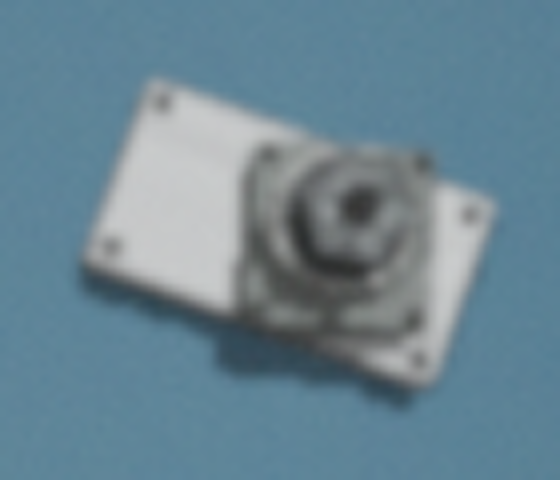

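The crop confirms it: the stack (nut bore at crop (357,203)) stands on the farthest housing, with corners near (155,80), (495,203), (88,262) and (432,385). The lookalikes carry nothing and are 100 mm or more nearer the base. Next I work out estimates and the first move, to above the stack for a wrist view.

```bash
cat >> h.py <<'E'
def delta(xy,z,yaw,s=None):
    """shift (m) in tool axes and twist to reach xy,z(mm),yaw(rad) pointing down, from now"""
    s=s or manip.read_state()
    from scipy.spatial.transform import Rotation as Ro
    R=Ro.from_euler("xyz",s["eef_rot"]).as_matrix()
    d=R.T@(np.array([xy[0],xy[1],z])-s["eef_pos"])/1000
    y=np.arctan2(R[1,0],R[0,0])
    return np.round(d,4),round(float((y-yaw+np.pi)%(2*np.pi)-np.pi),4)
E
python3 - <<'E'
from h import *
p=manip.camera_params("top")
o=lambda u,v:(245+(u+.5)/8-.5,150+(v+.5)/8-.5)
print("nut",back(p,o(357,205),124))
c=back(p,[o(155,80),o(495,203),o(432,380),o(88,262)],34);print("housing",c,c.mean(0),np.linalg.norm(c-np.roll(c,1,0),axis=1))
e=c[0]-c[1]+c[3]-c[2];print("long-axis deg",np.degrees(np.arctan2(e[1],e[0])))
h=back(p,[o(268,153),o(425,160),o(412,322),o(250,312)],64);print("flange",h,h.mean(0))
print(manip.read_state()["eef_pos"])
print(delta((460,-15),300,0))
E
```

```text
nut [[465.95039858 -12.62629854]]
housing [[516.74852488  45.2792656 ]
 [477.96272612 -65.60561597]
 [420.10187268 -45.28053315]
 [456.90820225  66.34429642]] [4.67930331e+02 1.84353226e-01] [ 63.4397331  117.47252933  61.32688931 117.53641339]
long-axis deg 71.23608774882098
flange [[489.26051431  10.18707562]
 [487.72411596 -39.47846166]
 [436.29653899 -35.53894221]
 [438.77017405  15.47582689]] [463.01283583 -12.33862534]
[124.70504277 535.51560104 205.11201762]
(array([ 0.4514, -0.0946, -0.4602]), -0.2288)
```

{"name": "play_rows", "arguments": {
  "series": [
    [[0, -0.095, 0], -0.1, 0],
    [[0, -0.095, 0], -0.229, 0],
    [[0.45, -0.095, -0.46], -0.229, 0],
    [[0.45, -0.095, -0.46], -0.229, 0],
    [[0.45, -0.095, -0.46], -0.229, 0],
    [[0.45, -0.095, -0.46], -0.229, 0],
    [[0.45, -0.095, -0.46], -0.229, 0],
    [[0.45, -0.095, -0.46], -0.229, 0],
    [[0.45, -0.095, -0.46], -0.229, 0],
    [[0.45, -0.095, -0.46], -0.229, 0],
    [[0.45, -0.095, -0.46], -0.229, 0],
    [[0.45, -0.095, -0.46], -0.229, 0],
    [[0.45, -0.095, -0.46], -0.229, 0],
    [[0.45, -0.095, -0.46], -0.229, 0],
    [[0.45, -0.095, -0.46], -0.229, 0],
    [[0.45, -0.095, -0.46], -0.229, 0],
    [[0.45, -0.095, -0.46], -0.229, 0],
    [[0.45, -0.095, -0.46], -0.229, 0],
    [[0.45, -0.095, -0.46], -0.229, 0],
    [[0.45, -0.095, -0.46], -0.229, 0]
  ]
}}

```text
clock: 2.2
eef_pos: [458.4, -13.6, 300.7]
eef_rot: [-1.571, -0.0, 0.002]
wrist_force: [-0.2, 0.7, 0.2]
finger_gap: 93.8
```

```bash
python3 - <<'E'
from h import *
import pickle
s=manip.read_state();p=manip.camera_params("wrist");im=manip.camera("wrist")
print(s["clock"],s["eef_pos"],s["eef_rot"],s["joints"])
pickle.dump((p,im),open("w1.pkl","wb"))
cv2.imwrite("pics/w1.png",cv2.resize(im[:,:,::-1],(800,600),interpolation=cv2.INTER_CUBIC))
R=cv2.Rodrigues(np.array(p["rvec"]))[0];print("cam",-R.T@np.ravel(p["tvec"]))
E
```

```text
2.2 [458.42717528 -13.64442967 300.71186265] [-1.57145845e+00 -4.30555173e-04  1.62106990e-03] [-1.09281251e-01  3.25051721e-02  1.61219254e+00 -6.12096781e-04
  1.49639377e+00 -1.68165316e+00]
cam [375.68500818 -13.75277221 480.13431747]
```

View pics/w1.png

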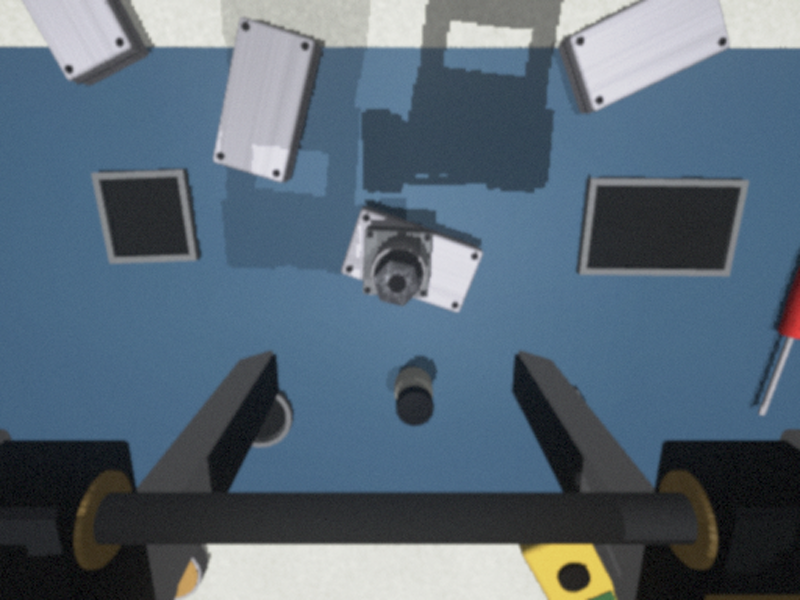

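The wrist view shows the stack clearly: nut bore at (398,283), the square nest at (147,215), the oblong nest at (662,226) and the bottle cap at (414,405). I'll enlarge the stack for the angles and fit both nests.

```bash
python3 - <<'E'
from h import *
import pickle
p,im=pickle.load(open("w1.pkl","rb"))
a=cv2.resize(im[125:205,210:315],None,fx=7,fy=7,interpolation=cv2.INTER_CUBIC)
t=manip.camera("top");pt=manip.camera_params("top")
b=cv2.resize(t[95:140,195:265],None,fx=7,fy=7,interpolation=cv2.INTER_CUBIC)
pickle.dump((pt,t),open("t1.pkl","wb"))
cv2.imwrite("pics/w1c.png",a[:,:,::-1]);cv2.imwrite("pics/hexc.png",b[:,:,::-1])
g=im.max(2)
for n,u,v in(("square",147,215),("oblong",662,226)):
    k=1.5625;nn,l=cv2.connectedComponents((g<60).astype(np.uint8));L=l[int(v/k),int(u/k)]
    c=max(cv2.findContours((l==L).astype(np.uint8),0,cv2.CHAIN_APPROX_NONE)[0],key=len)[:,0]
    w=back(p,c,4).astype(np.float32);print(n,cv2.minAreaRect(w))
E
```

```text
square ((429.44580078125, -256.5460205078125), (71.8681640625, 71.40612030029297), 1.9758747816085815)
oblong ((439.23187255859375, 245.58119201660156), (77.38520812988281, 134.5511016845703), 0.09497950971126556)
```

View pics/w1c.png

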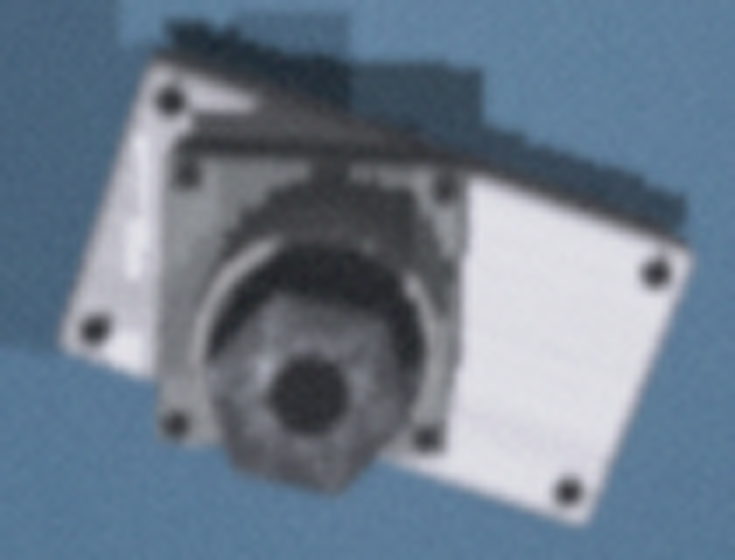

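View pics/hexc.png

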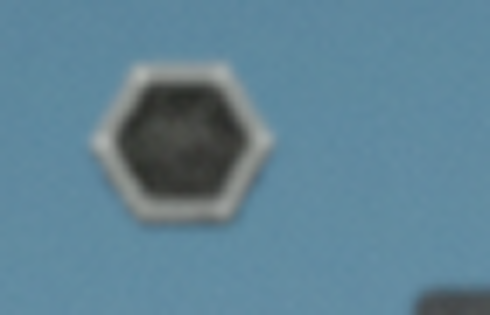

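```bash
python3 - <<'E'
from h import *
import pickle
p,im=pickle.load(open("w1.pkl","rb"));pt,_=pickle.load(open("t1.pkl","rb"))
def O(l,ox,oy,k=7): return [(ox+(u+.5)/k-.5,oy+(v+.5)/k-.5) for u,v in l]
def hexa(w):
    c=w.mean(0);d=w-c;a=np.degrees(np.arctan2(d[:,1],d[:,0]))%60
    a=np.degrees(np.angle(np.exp(1j*np.radians(a*6)).mean())/6)
    return c,np.linalg.norm(d,axis=1),"flat normal deg",(a+30+30)%60-30
w=back(p,O([(335,492),(235,462),(208,365),(270,297),(385,320),(413,410)],210,125),124);print("nut",hexa(w),back(p,O([(310,392)],210,125),124))
w=back(pt,O([(97,141),(137,67),(225,67),(271,141),(228,215),(140,217)],195,95),10);print("hexnest",hexa(w))
def quad(l,z):
    c=back(p,O(l,210,125),z);e=c[0]-c[1]+c[3]-c[2];f=c[0]-c[3]+c[1]-c[2]
    print(c.mean(0),np.linalg.norm(e)/2,np.linalg.norm(f)/2,"deg",np.degrees(np.arctan2(e[1],e[0])),np.degrees(np.arctan2(f[1],f[0])))
print("flange holes");quad([(187,173),(446,188),(428,438),(175,424)],64)
print("housing holes");quad([(171,99),(656,272),(569,491),(95,329)],34)
s=manip.read_state();print(s["clock"],s["eef_pos"])
E
```

```text
nut (array([463.92151044, -12.94506791]), array([18.1732276 , 17.37313792, 17.29211321, 17.32086825, 17.76329792,
       18.00318689]), 'flat normal deg', np.float64(-13.421480890297758)) [[463.97917218 -12.55380244]]
hexnest (array([640.49210636, 162.02601587]), array([32.97031002, 34.15673841, 33.25120722, 33.74983351, 33.65784426,
       33.80359066]), 'flat normal deg', np.float64(1.7039621305036654))
flange holes
[462.04241994 -12.59187126] 49.728568479860016 49.53954234286822 deg -93.19567858134837 176.7768505771362
housing holes
[466.65620787   1.14620069] 105.97795759617173 50.20490928341621 deg -109.38973005910542 160.88509362588377
2.3 [458.51725805 -13.9182743  300.64836412]
```

Both cameras agree within 2 mm on the nut, about (464.5,-12.8), with a flat normal at -13.4°. The lip tops out at 10 mm and the fingers reach over it, so I'll grip every part with the TCP 8 mm above its underside. First I turn and hover over the nut.

{"name": "play_rows", "arguments": {
  "series": [
    [[0.006, 0.05, 0.001], 0.15, 0],
    [[0.006, 0.1, 0.001], 0.3, 0],
    [[0.006, 0.12, 0.001], 0.45, 0],
    [[0.006, 0.12, 0.001], 0.6, 0],
    [[0.006, 0.12, 0.001], 0.75, 0],
    [[0.006, 0.12, 0.001], 0.9, 0],
    [[0.006, 0.12, 0.001], 1.05, 0],
    [[0.006, 0.12, 0.001], 1.2, 0],
    [[0.006, 0.12, 0.001], 1.35, 0],
    [[0.006, 0.12, 0.001], 1.5, 0],
    [[0.006, 0.12, 0.001], 1.65, 0],
    [[0.006, 0.12, 0.001], 1.805, 0],
    [[0.006, 0.12, 0.001], 1.805, 0],
    [[0.006, 0.12, 0.001], 1.805, 0],
    [[0.006, 0.12, 0.001], 1.805, 0]
  ],
  "squeeze": 25
}}

```text
clock: 3.8
eef_pos: [464.5, -12.9, 180.6]
eef_rot: [-1.57, -0.001, -1.8]
wrist_force: [-0.4, -0.2, 0.3]
finger_gap: 93.8
```

```bash
python3 - <<'E'
from h import *
s=manip.read_state();print(s["clock"],s["eef_pos"],s["eef_rot"],s["wrist_force"])
print(delta((464.5,-12.8),102,np.radians(-103.4)))
E
```

```text
3.8 [464.5229973  -12.92382544 180.63542192] [-1.57039819e+00 -6.48410786e-04 -1.80001142e+00] [-0.37444353 -0.23809118  0.27535781]
(array([-0.0002,  0.0786, -0.0001]), 0.0047)
```

{"name": "play_rows", "arguments": {
  "series": [
    [[0, 0.03, 0], 0.005, 0],
    [[0, 0.06, 0], 0.005, 0],
    [[0, 0.078, 0], 0.005, 0],
    [[0, 0.078, 0], 0.005, 0],
    [[0, 0.078, 0], 0.005, 0.3],
    [[0, 0.078, 0], 0.005, 0.5],
    [[0, 0.078, 0], 0.005, 0.6],
    [[0, 0.078, 0], 0.005, 0.7],
    [[0, 0.078, 0], 0.005, 1],
    [[0, 0.078, 0], 0.005, 1],
    [[0, 0.078, 0], 0.005, 1],
    [[0, 0.078, 0], 0.005, 1]
  ]
}}

```text
clock: 5.0
eef_pos: [464.6, -13.0, 102.7]
eef_rot: [-1.57, -0.001, -1.805]
wrist_force: [1.3, -0.2, -0.6]
finger_gap: 33.1
```

```bash
python3 - <<'E'
from h import *
s=manip.read_state();print(s["clock"],s["eef_pos"],s["eef_rot"],s["wrist_force"],s["finger_gap"])
E
```

```text
5.0 [464.5741677  -12.98668126 102.65839395] [-1.57031045e+00 -5.89257990e-04 -1.80510654e+00] [ 1.31794269 -0.15903176 -0.58148568] 33.073350482794766
```

{"name": "play_rows", "arguments": {
  "series": [
    [[0, -0.02, 0], 0, 1],
    [[0, -0.05, 0], 0, 1],
    [[0, -0.08, 0], 0, 1],
    [[-0.04, -0.08, 0.024], -0.1, 1],
    [[-0.08, -0.08, 0.049], -0.2, 1],
    [[-0.12, -0.08, 0.074], -0.264, 1],
    [[-0.16, -0.08, 0.098], -0.264, 1],
    [[-0.2, -0.08, 0.122], -0.264, 1],
    [[-0.211, -0.08, 0.13], -0.264, 1],
    [[-0.211, -0.05, 0.13], -0.264, 1],
    [[-0.211, -0.01, 0.13], -0.264, 1],
    [[-0.211, 0.03, 0.13], -0.264, 1],
    [[-0.211, 0.03, 0.13], -0.264, 1],
    [[-0.211, 0.03, 0.13], -0.264, 1],
    [[-0.211, 0.03, 0.13], -0.264, 1]
  ]
}}

```text
clock: 6.5
eef_pos: [641.2, 162.3, 75.4]
eef_rot: [-1.567, -0.0, -1.541]
wrist_force: [0.0, 0.5, -1.5]
finger_gap: 31.7
```

```bash
python3 - <<'E'
from h import *
s=manip.read_state();p=manip.camera_params("wrist");im=manip.camera("wrist")
print(s["clock"],s["eef_pos"],s["eef_rot"],s["wrist_force"],s["finger_gap"])
cv2.imwrite("pics/w2.png",cv2.resize(im[:,:,::-1],(800,600),interpolation=cv2.INTER_CUBIC))
for q in((640.5,162,10),s["eef_pos"]):
    print(cv2.projectPoints(np.array([q],float),p["rvec"],p["tvec"],p["K"],None)[0]*1.5625)
print(delta((640.2,162.3),14,np.radians(-88.3)))
E
```

```text
6.5 [641.20592835 162.26014455  75.35127532] [-1.56693332e+00 -1.42013401e-04 -1.54114458e+00] [ 0.02582845  0.47545524 -1.50801189] 31.69840959072813
[[[395.36019701 320.73363513]]]
[[[398.00429856 371.85566083]]]
(array([-0.    ,  0.0613, -0.0012]), 0.0001)
```

View pics/w2.png

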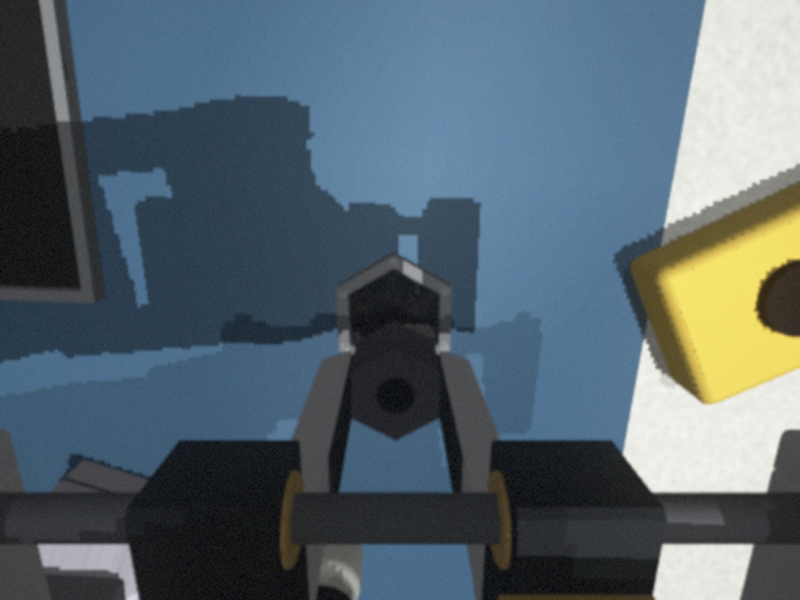

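The nut is held upright with its bore at (396,395). The nest lip corners at (340,288), (453,288) and (397,254) put its centre at (396,320), as predicted. Lowering.

{"name": "play_rows", "arguments": {
  "series": [
    [[0, 0.02, -0.001], 0, 1],
    [[0, 0.04, -0.001], 0, 1],
    [[0, 0.052, -0.001], 0, 1],
    [[0, 0.056, -0.001], 0, 1],
    [[0, 0.058, -0.001], 0, 1],
    [[0, 0.06, -0.001], 0, 1],
    [[0, 0.061, -0.001], 0, 1],
    [[0, 0.061, -0.001], 0, 1],
    [[0, 0.061, -0.001], 0, 1]
  ]
}}

```text
clock: 7.45
eef_pos: [640.6, 162.3, 14.7]
eef_rot: [-1.566, -0.0, -1.541]
wrist_force: [-0.1, -0.0, -1.0]
finger_gap: 32.1
```

{"name": "play_rows", "arguments": {
  "series": [
    [[0, 0.0005, 0], 0, 1],
    [[0, 0.001, 0], 0, 1],
    [[0, 0.0015, 0], 0, 1],
    [[0, 0.002, 0], 0, 1],
    [[0, 0.002, 0], 0, 1]
  ]
}}

```text
clock: 7.95
eef_pos: [640.7, 162.3, 13.6]
eef_rot: [-1.566, -0.0, -1.541]
wrist_force: [-4.3, -0.9, 8.3]
finger_gap: 31.9
```

{"name": "play_rows", "arguments": {
  "series": [
    [[0, 0.001, 0], 0, 0.6],
    [[0, 0.001, 0], 0, 0.4],
    [[0, 0.001, 0], 0, 0.2],
    [[0, 0.001, 0], 0, 0],
    [[0, 0, 0], 0, 0],
    [[0, -0.03, 0], 0, 0],
    [[0, -0.07, 0], 0, 0],
    [[0, -0.11, 0], 0, 0],
    [[0, -0.15, 0], 0, 0],
    [[0, -0.15, 0], 0, 0],
    [[0, -0.15, 0], 0, 0]
  ]
}}

```text
clock: 9.05
eef_pos: [640.1, 162.3, 164.2]
eef_rot: [-1.565, 0.0, -1.541]
wrist_force: [-0.1, 0.3, -0.9]
finger_gap: 94.2
```

```bash
python3 - <<'E'
from h import *
s=manip.read_state();p=manip.camera_params("wrist");im=manip.camera("wrist");t=manip.camera("top")
print(s["clock"],s["eef_pos"],s["eef_rot"],s["wrist_force"],s["finger_gap"])
a=cv2.resize(im[130:250,170:340],None,fx=4,fy=4,interpolation=cv2.INTER_CUBIC)
b=cv2.resize(t[150:210,245:315],(680,480),interpolation=cv2.INTER_CUBIC)[:,:]
c=cv2.resize(np.hstack([a,b]),(800,282),interpolation=cv2.INTER_AREA)
cv2.imwrite("pics/w3.png",c[:,:,::-1])
print(delta((464.5,-12.8),180,np.radians(-103.4)))
E
```

```text
9.05 [640.10072363 162.31979988 164.17204604] [-1.56471701e+00  2.02964311e-04 -1.54104071e+00] [-0.07132881  0.25909571 -0.94900437] 94.23336001168961
(array([ 0.1697, -0.0183, -0.18  ]), 0.2636)
```

View pics/w3.png

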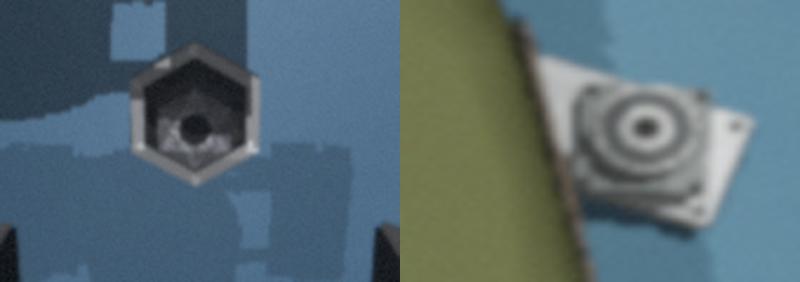

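The nut sits flat inside the hexagonal lip (bore at (195,125)). The bearing is still on the flange, at (645,128) in the right half.

```bash
python3 - <<'E'
from h import *
p=manip.camera_params("top")
print(back(p,(245+245.5*70/400-.5,150+128.5*60/282-.5),94))
print(delta((464,-13),150,np.radians(-93.2)))
E
```

```text
[[465.39354948 -11.12057797]]
(array([ 0.1699,  0.0117, -0.1806]), 0.0856)
```

{"name": "play_rows", "arguments": {
  "series": [
    [[0.034, 0, -0.036], 0.043, 0],
    [[0.068, 0, -0.072], 0.086, 0],
    [[0.102, 0, -0.108], 0.086, 0],
    [[0.136, 0, -0.144], 0.086, 0],
    [[0.169, 0, -0.18], 0.086, 0],
    [[0.169, 0, -0.18], 0.086, 0],
    [[0.169, 0, -0.18], 0.086, 0],
    [[0.169, 0, -0.18], 0.086, 0],
    [[0.169, 0.04, -0.18], 0.086, 0],
    [[0.169, 0.07, -0.18], 0.086, 0],
    [[0.169, 0.085, -0.18], 0.086, 0],
    [[0.169, 0.091, -0.18], 0.086, 0],
    [[0.169, 0.091, -0.18], 0.086, 0],
    [[0.169, 0.091, -0.18], 0.086, 0]
  ]
}}

```text
clock: 10.55
eef_pos: [465.4, -11.8, 71.3]
eef_rot: [-1.567, -0.0, -1.626]
wrist_force: [-0.3, 0.4, -0.6]
finger_gap: 93.9
```

```bash
python3 - <<'E'
from h import *
s=manip.read_state();print(s["clock"],s["eef_pos"],s["eef_rot"],s["wrist_force"],s["finger_gap"])
print(delta((464.5,-12.3),72.3,np.radians(-93.2)))
E
```

```text
10.55 [465.37753001 -11.84387062  71.31683523] [-1.56738820e+00 -1.61131334e-04 -1.62644082e+00] [-0.3394699   0.37046382 -0.57656391] 93.94518060950719
(array([ 0.0005, -0.001 , -0.0008]), 0.0002)
```

{"name": "play_rows", "arguments": {
  "series": [
    [[0, -0.001, -0.001], 0, 0],
    [[0, -0.001, -0.001], 0, 0.3],
    [[0, -0.001, -0.001], 0, 0.4],
    [[0, -0.001, -0.001], 0, 0.5],
    [[0, -0.001, -0.001], 0, 1],
    [[0, -0.001, -0.001], 0, 1],
    [[0, -0.001, -0.001], 0, 1],
    [[0, -0.001, -0.001], 0, 1]
  ],
  "squeeze": 30
}}

```text
clock: 11.35
eef_pos: [464.5, -11.8, 72.3]
eef_rot: [-1.567, -0.0, -1.626]
wrist_force: [0.8, -0.3, -0.3]
finger_gap: 45.9
```

```bash
python3 - <<'E'
from h import *
s=manip.read_state();print(s["clock"],s["eef_pos"],s["eef_rot"],s["wrist_force"],s["finger_gap"])
print(delta((644.2,-163.4),80,np.radians(-93.2)))
E
```

```text
11.35 [464.49492295 -11.80552358  72.33327127] [-1.56713661e+00 -1.62217221e-04 -1.62648621e+00] [ 0.79415972 -0.29017093 -0.27473071] 45.88765301692024
(array([ 0.1414, -0.007 ,  0.1879]), 0.0002)
```

{"name": "play_rows", "arguments": {
  "series": [
    [[0, -0.02, 0], 0, 1],
    [[0, -0.05, 0], 0, 1],
    [[0, -0.09, 0], 0, 1],
    [[0.024, -0.09, 0.031], 0, 1],
    [[0.048, -0.09, 0.063], 0, 1],
    [[0.072, -0.09, 0.094], 0, 1],
    [[0.096, -0.09, 0.126], 0, 1],
    [[0.12, -0.09, 0.158], 0, 1],
    [[0.141, -0.09, 0.188], 0, 1],
    [[0.141, -0.06, 0.188], 0, 1],
    [[0.141, -0.02, 0.188], 0, 1],
    [[0.141, -0.005, 0.188], 0, 1],
    [[0.141, -0.005, 0.188], 0, 1],
    [[0.141, -0.005, 0.188], 0, 1],
    [[0.141, -0.005, 0.188], 0, 1]
  ]
}}

```text
clock: 12.85
eef_pos: [645.2, -163.2, 80.4]
eef_rot: [-1.564, -0.001, -1.626]
wrist_force: [-0.5, -0.9, -2.9]
finger_gap: 45.4
```

```bash
python3 - <<'E'
from h import *
s=manip.read_state();p=manip.camera_params("wrist");im=manip.camera("wrist")
print(s["clock"],s["eef_pos"],s["eef_rot"],s["wrist_force"],s["finger_gap"])
cv2.imwrite("pics/w4.png",cv2.resize(im[120:290,160:360,::-1],None,fx=3,fy=3,interpolation=cv2.INTER_CUBIC))
a=np.linspace(0,6.28,13)[:,None]
for r in(31,37):print((cv2.projectPoints(np.array([[644.2+r*dx,-163.4+r*dy,10.] for dx,dy in((1,0),(-1,0),(0,1),(0,-1))]),p["rvec"],p["tvec"],p["K"],None)[0][:,0]-[160,120])*3)
print(delta((644.2,-163.4),15,np.radians(-93.2)))
E
```

```text
12.85 [ 645.2253057  -163.22997151   80.36691207] [-1.56412799e+00 -9.86883281e-04 -1.62629187e+00] [-0.52719746 -0.87186276 -2.90764822] 45.44414018282645
[[387.56093311 243.39288165]
 [166.8836575  255.55786301]
 [270.72771723 140.9696421 ]
 [283.08263827 351.05989034]]
[[408.96493447 242.21297186]
 [145.57581032 256.73247224]
 [269.44197259 119.10609382]
 [284.19499847 369.97510894]]
(array([ 0.0002,  0.0651, -0.0013]), 0.0003)
```

View pics/w4.png

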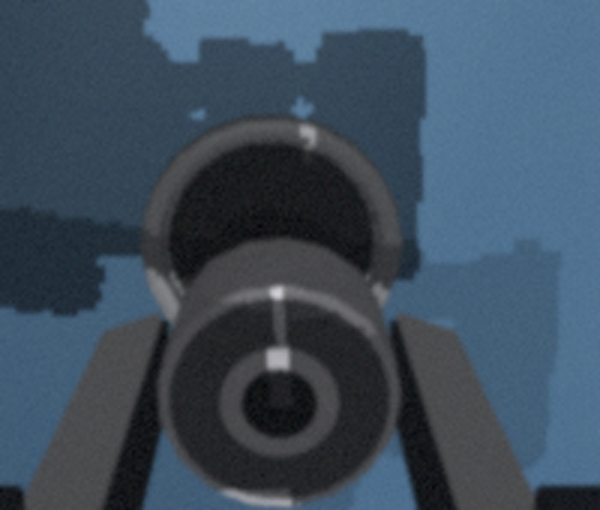

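The bearing is held level. The nest lip spans 143 to 400 px, which puts its centre 1.5 mm nearer the robot than I had, so I correct by 2 mm and lower.

{"name": "play_rows", "arguments": {
  "series": [
    [[0, 0.02, -0.002], 0, 1],
    [[0, 0.04, -0.002], 0, 1],
    [[0, 0.056, -0.002], 0, 1],
    [[0, 0.061, -0.002], 0, 1],
    [[0, 0.064, -0.002], 0, 1],
    [[0, 0.066, -0.002], 0, 1],
    [[0, 0.066, -0.002], 0, 1],
    [[0, 0.067, -0.002], 0, 1],
    [[0, 0.067, -0.002], 0, 1]
  ]
}}

```text
clock: 13.8
eef_pos: [643.7, -163.2, 13.5]
eef_rot: [-1.564, -0.001, -1.626]
wrist_force: [-0.9, 0.1, -3.4]
finger_gap: 45.1
```

{"name": "play_rows", "arguments": {
  "series": [
    [[0, 0.0005, 0], 0, 1],
    [[0, 0.001, 0], 0, 1],
    [[0, 0.0015, 0], 0, 1],
    [[0, 0.002, 0], 0, 1],
    [[0, 0.002, 0], 0, 1]
  ]
}}

```text
clock: 14.3
eef_pos: [643.8, -163.3, 12.4]
eef_rot: [-1.564, -0.001, -1.626]
wrist_force: [-4.7, 0.5, 6.9]
finger_gap: 45.4
```

{"name": "play_rows", "arguments": {
  "series": [
    [[0, 0.001, 0], 0, 0.4],
    [[0, 0.001, 0], 0, 0.3],
    [[0, 0.001, 0], 0, 0.1],
    [[0, 0.001, 0], 0, 0],
    [[0, 0, 0], 0, 0],
    [[0, -0.03, 0], 0, 0],
    [[0, -0.07, 0], 0, 0],
    [[0, -0.11, 0], 0, 0],
    [[0, -0.15, 0], 0, 0],
    [[-0.04, -0.15, -0.05], 0, 0],
    [[-0.08, -0.15, -0.1], 0, 0],
    [[-0.11, -0.15, -0.15], 0, 0],
    [[-0.141, -0.15, -0.22], 0, 0],
    [[-0.141, -0.15, -0.22], 0, 0],
    [[-0.141, -0.15, -0.22], 0, 0],
    [[-0.141, -0.15, -0.22], 0, 0]
  ]
}}

```text
clock: 15.9
eef_pos: [430.5, -9.5, 161.4]
eef_rot: [-1.562, -0.001, -1.625]
wrist_force: [-0.6, -0.2, 0.2]
finger_gap: 93.7
```

```bash
python3 - <<'E'
from h import *
import pickle
s=manip.read_state();p=manip.camera_params("wrist");im=manip.camera("wrist");t=manip.camera("top");pt=manip.camera_params("top")
pickle.dump((p,im,pt,t),open("w5.pkl","wb"))
print(s["clock"],s["eef_pos"],s["eef_rot"],s["wrist_force"],s["finger_gap"])
a=cv2.resize(im,(512,384))
b=cv2.resize(t[95:140,320:370],(400,360),interpolation=cv2.INTER_CUBIC)
cv2.imwrite("pics/w5.png",np.vstack([cv2.resize(im[:,:],(800,600),interpolation=cv2.INTER_CUBIC)])[:,:,::-1])
E
```

```text
15.9 [430.49375718  -9.5085982  161.36122801] [-1.56195885e+00 -1.28062142e-03 -1.62513482e+00] [-0.5813738  -0.21383807  0.19902253] 93.71123777578828
```

View pics/w5.png

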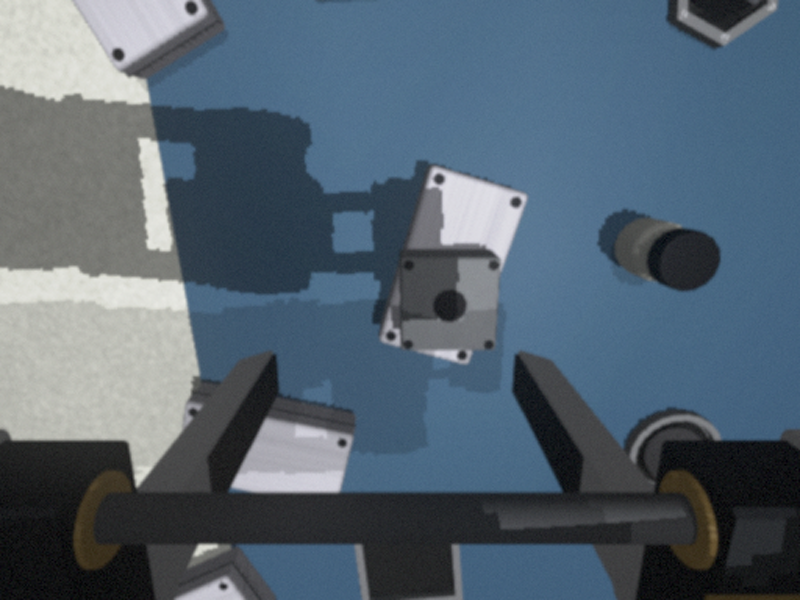

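The flange is free: bolt holes at (409,265), (494,265), (488,345) and (407,344). Housing holes are at (439,179), (515,202), (462,355) and (391,336). The bearing shows inside the round lip at (675,445).

```bash
python3 - <<'E'
from h import *
import pickle
p,im,pt,t=pickle.load(open("w5.pkl","rb"));k=1.5625
for n,z,l in(("flange",64,[(409,265),(494,265),(488,345),(407,344)]),("housing",34,[(439,179),(515,202),(462,355),(391,336)])):
    c=back(p,np.array(l)/k,z);e=c[0]-c[3]+c[1]-c[2];f=c[1]-c[0]+c[2]-c[3]
    print(n,c.mean(0),np.linalg.norm(e)/2,np.linalg.norm(f)/2,np.degrees(np.arctan2(e[1],e[0])),np.degrees(np.arctan2(f[1],f[0])))
print(delta((463,-12.5),42.5,np.radians(-93.2)))
E
```

```text
flange [462.43409919 -13.09169334] 49.2210200470207 49.278004813907664 85.92835741002472 -3.652077595886908
housing [467.14370914   0.61556663] 106.02850994677294 49.76062692752144 70.86945271724332 -19.28150831666754
(array([1.000e-04, 1.189e-01, 3.000e-02]), 0.0003)
```

{"name": "play_rows", "arguments": {
  "series": [
    [[0.0005, 0, 0.03], 0.005, 0],
    [[0.0005, 0, 0.03], 0.005, 0],
    [[0.0005, 0.04, 0.03], 0.005, 0],
    [[0.0005, 0.08, 0.03], 0.005, 0],
    [[0.0005, 0.11, 0.03], 0.005, 0],
    [[0.0005, 0.118, 0.03], 0.005, 0],
    [[0.0005, 0.118, 0.03], 0.005, 0],
    [[0.0005, 0.118, 0.03], 0.005, 0],
    [[0.0005, 0.118, 0.03], 0.005, 0.2],
    [[0.0005, 0.118, 0.03], 0.005, 0.3],
    [[0.0005, 0.118, 0.03], 0.005, 0.4],
    [[0.0005, 0.118, 0.03], 0.005, 1],
    [[0.0005, 0.118, 0.03], 0.005, 1],
    [[0.0005, 0.118, 0.03], 0.005, 1],
    [[0.0005, 0.118, 0.03], 0.005, 1]
  ]
}}

```text
clock: 17.5
eef_pos: [463.1, -12.8, 43.6]
eef_rot: [-1.562, -0.001, -1.631]
wrist_force: [-0.7, 1.2, 4.3]
finger_gap: 57.5
```

```bash
python3 - <<'E'
from h import *
s=manip.read_state();print(s["clock"],s["eef_pos"],s["eef_rot"],s["wrist_force"],s["finger_gap"])
for y in(-93.5+5.3,-93.5):print(delta((429.5,-256),80,np.radians(y)))
E
```

```text
17.5 [463.09986285 -12.82997573  43.55773749] [-1.56186964e+00 -1.29613231e-03 -1.63122926e+00] [-0.65441072  1.22433158  4.26618275] 57.549855877909806
(array([ 0.2448, -0.0363, -0.0185]), -0.0918)
(array([ 0.2448, -0.0363, -0.0185]), 0.0007)
```

{"name": "play_rows", "arguments": {
  "series": [
    [[0, -0.02, 0], 0, 1],
    [[0, -0.05, 0], 0, 1],
    [[0, -0.08, 0], 0, 1],
    [[0.04, -0.08, -0.003], -0.03, 1],
    [[0.08, -0.08, -0.006], -0.06, 1],
    [[0.12, -0.08, -0.009], -0.092, 1],
    [[0.16, -0.08, -0.012], -0.092, 1],
    [[0.2, -0.08, -0.015], -0.092, 1],
    [[0.245, -0.08, -0.018], -0.092, 1],
    [[0.245, -0.05, -0.018], -0.092, 1],
    [[0.245, -0.036, -0.018], -0.092, 1],
    [[0.245, -0.036, -0.018], -0.092, 1],
    [[0.245, -0.036, -0.018], -0.092, 1],
    [[0.245, -0.036, -0.018], -0.092, 1]
  ]
}}

```text
clock: 18.9
eef_pos: [430.4, -256.3, 80.6]
eef_rot: [-1.561, -0.003, -1.539]
wrist_force: [0.8, -0.6, -4.2]
finger_gap: 58.0
```

```bash
python3 - <<'E'
from h import *
s=manip.read_state();p=manip.camera_params("wrist");im=manip.camera("wrist")
print(s["clock"],s["eef_pos"],s["eef_rot"],s["wrist_force"],s["finger_gap"])
cv2.imwrite("pics/w6.png",cv2.resize(im[120:290,156:366,::-1],None,fx=3,fy=3,interpolation=cv2.INTER_CUBIC))
a=np.radians(2);r=43;R=np.array([[np.cos(a),-np.sin(a)],[np.sin(a),np.cos(a)]])
q=np.array([[r,r],[-r,r],[-r,-r],[r,-r]])@R.T+[429.5,-256]
print((cv2.projectPoints(np.c_[q,np.full(4,10.)],p["rvec"],p["tvec"],p["K"],None)[0][:,0]-[156,120])*3)
print(delta((429.5,-256),15,np.radians(-88)))
E
```

```text
18.9 [ 430.44918708 -256.28508631   80.62634574] [-1.56103319 -0.00291038 -1.53880677] [ 0.8069846  -0.57045182 -4.18437753] 57.96456386533413
[[448.47794334  93.8272695 ]
 [127.19178457  95.27102169]
 [142.42659265 387.74177275]
 [435.40253336 385.60761586]]
(array([-0.0005,  0.0656, -0.0016]), -0.003)
```

View pics/w6.png

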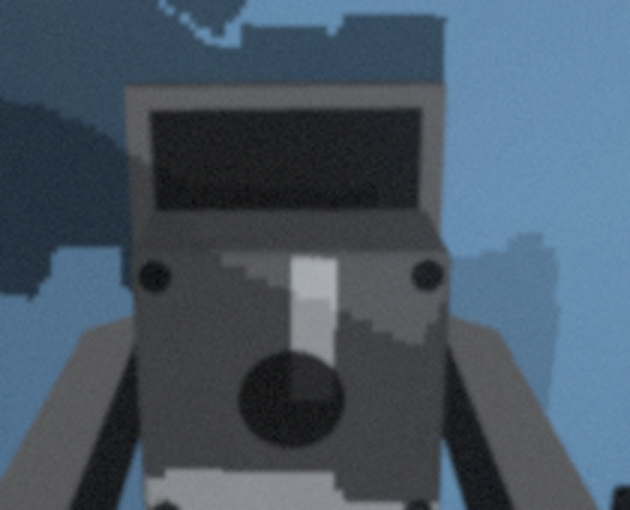

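The flange is held square with its bore at (291,399). The far lip corners at (127,86) and (444,83) are about 10 px off the prediction. I'll compare bore and nest within the same picture.

```bash
python3 - <<'E'
from h import *
p=manip.camera_params("wrist");s=manip.read_state()
o=lambda u,v:(156+u/3-.33,120+v/3-.33)
b=back(p,[o(291,399)],s["eef_pos"][2]-9.6+30)[0]
f=back(p,[o(154,276),o(427,275)],s["eef_pos"][2]-9.6+30)
c=back(p,[o(127,86),o(444,83)],10);print("bore",b,"holes mid",f.mean(0),"tcp",s["eef_pos"]);
i=back(p,[o(150,110),o(420,110)],10);print("lip outer",c,c.mean(0)-[0,43],"inner",i,i.mean(0)-[0,37])
print(np.degrees(np.arctan2(*(c[0]-c[1])[::-1])))
E
```

```text
bore [ 428.98191472 -256.00746747] holes mid [ 428.14343936 -231.4871634 ] tcp [ 430.46301524 -256.27776572   80.63275715]
lip outer [[ 384.78023535 -211.80987087]
 [ 469.28979888 -208.43029444]] [ 427.03501711 -253.12008265] inner [[ 390.82960958 -218.07172907]
 [ 463.38617823 -215.87799118]] [ 427.10789391 -253.97486013]
-177.70993560742147
```

{"name": "play_rows", "arguments": {
  "series": [
    [[-0.002, 0.02, -0.001], 0, 1],
    [[-0.002, 0.04, -0.001], 0, 1],
    [[-0.002, 0.055, -0.001], 0, 1],
    [[-0.002, 0.06, -0.001], 0, 1],
    [[-0.002, 0.063, -0.001], 0, 1],
    [[-0.002, 0.065, -0.001], 0, 1],
    [[-0.002, 0.066, -0.001], 0, 1],
    [[-0.002, 0.066, -0.001], 0, 1]
  ]
}}

```text
clock: 19.75
eef_pos: [430.3, -254.6, 15.1]
eef_rot: [-1.56, -0.003, -1.539]
wrist_force: [-0.6, 0.5, -4.7]
finger_gap: 57.7
```

{"name": "play_rows", "arguments": {
  "series": [
    [[0, 0.0005, 0], 0, 1],
    [[0, 0.001, 0], 0, 1],
    [[0, 0.0015, 0], 0, 1],
    [[0, 0.002, 0], 0, 1],
    [[0, 0.0025, 0], 0, 1],
    [[0, 0.0025, 0], 0, 1]
  ]
}}

```text
clock: 20.35
eef_pos: [430.4, -254.7, 13.6]
eef_rot: [-1.56, -0.004, -1.539]
wrist_force: [-4.9, 3.6, 14.2]
finger_gap: 57.7
```

{"name": "play_rows", "arguments": {
  "series": [
    [[0, 0.001, 0], 0, 0.3],
    [[0, 0.001, 0], 0, 0.2],
    [[0, 0.001, 0], 0, 0],
    [[0, 0.001, 0], 0, 0],
    [[0, 0, 0], 0, 0],
    [[0, -0.03, 0], 0, 0],
    [[0, -0.07, 0], 0, 0],
    [[0, -0.11, 0], 0, 0],
    [[-0.04, -0.11, 0.007], 0.06, 0],
    [[-0.08, -0.11, 0.014], 0.12, 0],
    [[-0.12, -0.11, 0.021], 0.18, 0],
    [[-0.16, -0.11, 0.028], 0.24, 0],
    [[-0.2, -0.11, 0.035], 0.3, 0],
    [[-0.24, -0.11, 0.042], 0.363, 0],
    [[-0.254, -0.11, 0.045], 0.363, 0],
    [[-0.254, -0.11, 0.045], 0.363, 0],
    [[-0.254, -0.11, 0.045], 0.363, 0],
    [[-0.254, -0.11, 0.045], 0.363, 0]
  ]
}}

```text
clock: 22.15
eef_pos: [466.0, 0.1, 123.1]
eef_rot: [-1.56, 0.0, -1.902]
wrist_force: [-0.0, -0.3, -0.6]
finger_gap: 94.0
```

```bash
python3 - <<'E'
from h import *
import pickle
s=manip.read_state();p=manip.camera_params("wrist");im=manip.camera("wrist");t=manip.camera("top");pt=manip.camera_params("top")
pickle.dump((p,im,pt,t),open("w7.pkl","wb"))
print(s["clock"],s["eef_pos"],s["eef_rot"],s["wrist_force"],s["finger_gap"])
a=cv2.resize(im[20:276,86:426],(510,384),interpolation=cv2.INTER_CUBIC)
b=cv2.resize(t[170:220,350:400],(240,240),interpolation=cv2.INTER_CUBIC)
b=np.vstack([b,cv2.resize(t[95:125,320:370],(240,144),interpolation=cv2.INTER_CUBIC)])
cv2.imwrite("pics/w7.png",np.hstack([a,b])[:,:,::-1])
for q in((467.2,.7),):print(delta(q,10,np.radians(-109.2)))
E
```

```text
22.15 [4.65952901e+02 5.32598808e-02 1.23106525e+02] [-1.55966773e+00  2.01329143e-04 -1.90248554e+00] [-0.00960535 -0.28657525 -0.57969043] 93.99830922954428
(array([-0.001 ,  0.1131, -0.0003]), 0.003)
```

View pics/w7.png

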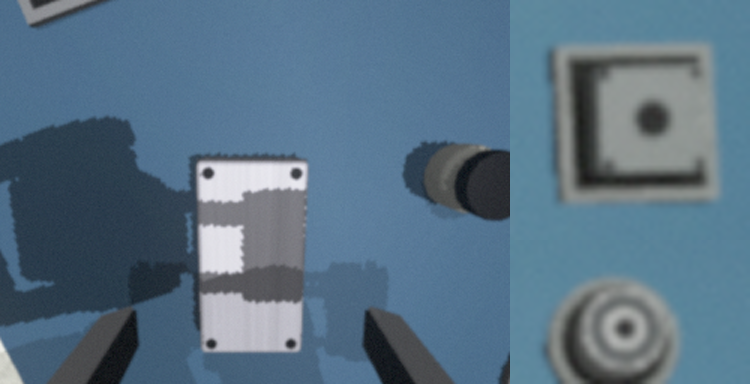

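The flange and bearing sit inside their lips (right half). The housing lies square between the fingers, with holes at (208,173), (296,173), (211,344) and (291,344). Descending to grip.

{"name": "play_rows", "arguments": {
  "series": [
    [[-0.001, 0.04, 0], 0.003, 0],
    [[-0.001, 0.08, 0], 0.003, 0],
    [[-0.001, 0.105, 0], 0.003, 0],
    [[-0.001, 0.113, 0], 0.003, 0],
    [[-0.001, 0.113, 0], 0.003, 0],
    [[-0.001, 0.113, 0], 0.003, 0],
    [[-0.001, 0.113, 0], 0.003, 0.2],
    [[-0.001, 0.113, 0], 0.003, 0.25],
    [[-0.001, 0.113, 0], 0.003, 0.35],
    [[-0.001, 0.113, 0], 0.003, 1],
    [[-0.001, 0.113, 0], 0.003, 1],
    [[-0.001, 0.113, 0], 0.003, 1],
    [[-0.001, 0.113, 0], 0.003, 1]
  ],
  "squeeze": 45
}}

```text
clock: 23.55
eef_pos: [467.7, 0.6, 10.4]
eef_rot: [-1.559, 0.0, -1.906]
wrist_force: [-1.6, -0.8, 5.8]
finger_gap: 63.6
```

```bash
python3 - <<'E'
from h import *
s=manip.read_state();print(s["clock"],s["eef_pos"],s["eef_rot"],s["wrist_force"],s["finger_gap"])
print(delta((439.5,244),80,np.radians(-90.3)))
E
```

```text
23.55 [467.70187988   0.60577466  10.42189134] [-1.55923216e+00  4.34490304e-04 -1.90597838e+00] [-1.62022888 -0.79058062  5.76916808] 63.57450870703836
(array([-0.2206, -0.0707, -0.1059]), -0.3299)
```

{"name": "play_rows", "arguments": {
  "series": [
    [[0, -0.02, 0], 0, 1],
    [[0, -0.05, 0], 0, 1],
    [[0, -0.09, 0], 0, 1],
    [[-0.036, -0.09, -0.017], -0.06, 1],
    [[-0.072, -0.09, -0.034], -0.12, 1],
    [[-0.108, -0.09, -0.051], -0.18, 1],
    [[-0.144, -0.09, -0.068], -0.24, 1],
    [[-0.18, -0.09, -0.085], -0.3, 1],
    [[-0.22, -0.09, -0.106], -0.33, 1],
    [[-0.22, -0.08, -0.106], -0.33, 1],
    [[-0.22, -0.075, -0.106], -0.33, 1],
    [[-0.22, -0.075, -0.106], -0.33, 1],
    [[-0.22, -0.075, -0.106], -0.33, 1]
  ]
}}

```text
clock: 24.85
eef_pos: [439.2, 242.5, 84.1]
eef_rot: [-1.56, -0.004, -1.577]
wrist_force: [-0.2, -0.0, -5.5]
finger_gap: 63.8
```

```bash
python3 - <<'E'
from h import *
import pickle
s=manip.read_state();p=manip.camera_params("wrist");im=manip.camera("wrist");pickle.dump((p,im,s),open("w8.pkl","wb"))
print(s["clock"],s["eef_pos"],s["eef_rot"],s["wrist_force"],s["finger_gap"])
cv2.imwrite("pics/w8.png",cv2.resize(im[60:290,126:396,::-1],None,fx=2.5,fy=2.5,interpolation=cv2.INTER_CUBIC))
E
```

```text
24.85 [439.24042809 242.5081404   84.12699356] [-1.5604227  -0.00375961 -1.57748769] [-0.20620095 -0.03212103 -5.53681421] 63.803690702237375
```

View pics/w8.png

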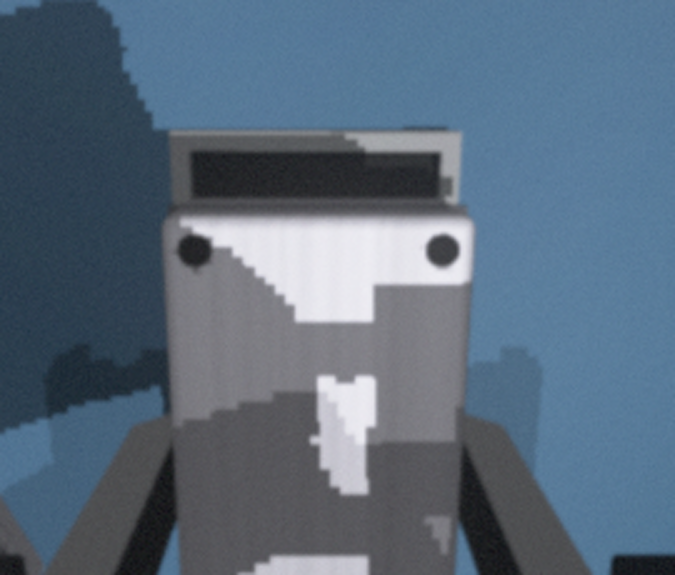

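The housing is held square with holes at (194,250) and (442,250). The nest's far lip corners are at (168,131) and (462,132), so I can get their relative offset.

```bash
python3 - <<'E'
from h import *
import pickle
p,im,s=pickle.load(open("w8.pkl","rb"))
o=lambda u,v:(126+(u+.5)/2.5-.5,60+(v+.5)/2.5-.5)
h=back(p,[o(194,250),o(442,250)],107.7);c=back(p,[o(168,131),o(462,132)],10);i=back(p,[o(192,153),o(440,153)],10)
print("holes",h,h.mean(0)-[0,53]);print("outer",c,c.mean(0)-[0,74]);print("inner",i.mean(0)-[0,68])
E
```

```text
holes [[413.26306538 296.37972369]
 [463.25398705 295.94485729]] [438.25852621 243.16229049]
outer [[392.39050452 316.56271418]
 [484.84972713 315.6026909 ]] [438.62011582 242.08270254]
inner [438.85314626 241.4820096 ]
```

Within about 1 mm of centred. Lowering.

{"name": "play_rows", "arguments": {
  "series": [
    [[0.0005, 0.02, 0], 0, 1],
    [[0.0005, 0.04, 0], 0, 1],
    [[0.0005, 0.057, 0], 0, 1],
    [[0.0005, 0.062, 0], 0, 1],
    [[0.0005, 0.065, 0], 0, 1],
    [[0.0005, 0.067, 0], 0, 1],
    [[0.0005, 0.068, 0], 0, 1],
    [[0.0005, 0.068, 0], 0, 1]
  ]
}}

```text
clock: 25.7
eef_pos: [440.5, 242.0, 16.9]
eef_rot: [-1.559, -0.003, -1.578]
wrist_force: [0.2, -0.2, -6.5]
finger_gap: 64.0
```

{"name": "play_rows", "arguments": {
  "series": [
    [[0, 0.0005, 0], 0, 1],
    [[0, 0.001, 0], 0, 1],
    [[0, 0.0015, 0], 0, 1],
    [[0, 0.002, 0], 0, 1],
    [[0, 0.0025, 0], 0, 1],
    [[0, 0.003, 0], 0, 1],
    [[0, 0.003, 0], 0, 1]
  ]
}}

```text
clock: 26.4
eef_pos: [440.5, 242.0, 14.4]
eef_rot: [-1.559, -0.003, -1.578]
wrist_force: [-3.3, -2.3, 5.3]
finger_gap: 63.4
```

{"name": "play_rows", "arguments": {
  "series": [
    [[0, 0.0005, 0], 0, 1],
    [[0, 0.001, 0], 0, 1],
    [[0, 0.001, 0], 0, 0.28],
    [[0, 0.001, 0], 0, 0.2],
    [[0, 0.001, 0], 0, 0],
    [[0, 0.001, 0], 0, 0],
    [[0, 0, 0], 0, 0],
    [[0, -0.03, 0], 0, 0],
    [[0, -0.07, 0], 0, 0],
    [[0, -0.12, 0], 0, 0],
    [[0, -0.17, 0], 0, 0],
    [[0, -0.22, 0], 0, 0],
    [[0.02, -0.24, -0.05], 0, 0],
    [[0.04, -0.24, -0.08], 0, 0],
    [[0.04, -0.24, -0.08], 0, 0],
    [[0.04, -0.24, -0.08], 0, 0]
  ]
}}

```text
clock: 28.0
eef_pos: [357.4, 203.2, 254.3]
eef_rot: [-1.558, -0.002, -1.578]
wrist_force: [-0.8, 0.3, -0.1]
finger_gap: 93.8
```

```bash
python3 - <<'E'
from h import *
s=manip.read_state()
print(s["clock"],s["eef_pos"],s["eef_rot"],s["wrist_force"],s["finger_gap"])
a=manip.camera("scene")[130:330,90:430];b=manip.camera("top")[100:220,80:420]
cv2.imwrite("pics/f.png",np.vstack([cv2.resize(a,(600,353),interpolation=cv2.INTER_CUBIC),cv2.resize(b,(600,212),interpolation=cv2.INTER_CUBIC)])[:,:,::-1])
E
```

```text
28.0 [357.39498589 203.21418747 254.25454079] [-1.55750304 -0.002361   -1.57773292] [-0.79688425  0.30261872 -0.06113387] 93.81256388289117
```

View pics/f.png

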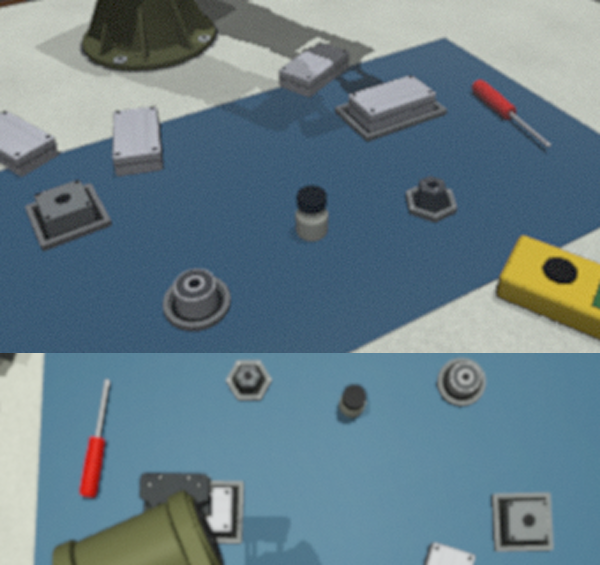

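All four parts sit level inside their lips: housing (395,97), flange (65,202), bearing (196,297), nut (431,190). The bottle at (311,212) and the screwdriver at (510,115) look unmoved, and the arm is clear. Handing in.

```bash
python3 -c "
from cell import manip
print(manip.sign_off())"
```

```text
the job is handed in; nothing more can be done
None
```

I took the stack apart from the top down and set the nut, bearing, flange and housing each in its own nest. I then let go and handed the job in at about 28 s of the 122 s allowed.

- **Seating:** each part met the floor of its nest within about 1 mm of the expected height. The highest wrist force I read was about 15 N.
- **Final pictures:** all four parts are inside their lips and look flat and upright, with the bottle and screwdriver apparently where they started. The gripper is open, about 250 mm above the bench and clear of everything.
- **Not fully confirmed:** the cameras disagreed by 2–3 mm on some nest positions, against 8 mm of clearance. A tool tilt of about 0.7° had built up by the end. The arm partly hid the housing in the last top view, so I checked it by the scene camera and the contact height only.

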